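# Sort spools and weight into their bays

## Task

Tidy the bench before pressing: sort the two thread spools into the narrow wooden bay, both standing upright, and the cloth-covered iron weight into the wide bay, squarely with its long side across the bay, each wholly inside past the mouth. Slide them along the bench: push them in without lifting or tipping them over, and leave the glue pot, bone folder and pencil where they are.

Things in the scene. Friction and masses are not known exactly. Their poses are not given: they have to be found in the camera images.
- spool_a: wooden thread spool standing upright (cream thread; the thread does not matter), a round thing 42 mm in diameter over its flanges and 52 mm high, 50 to 85 g; it collides as a plain cylinder. Origin: centre of its underside, z up.
- spool_b: wooden thread spool standing upright (blue thread; the thread does not matter), a round thing 42 mm in diameter over its flanges and 52 mm high, 50 to 85 g; it collides as a plain cylinder. Origin: centre of its underside, z up.
- weight: dark red cloth-covered iron block, 62 mm (its x) by 100 mm (its y) and 38 mm high, 0.7 to 1 kg; starts with its long side roughly across the bench (world y), turned up to 0.35 rad. Origin: centre of its underside, z up. The spools and the weight start in a row in front of the bays, in any order, 0.2 to 0.3 m apart.
- narrow_bay: three-sided wooden bay fixed to the bench, no floor or step (things slide in on the bench top); open top and front. Inside 90 mm wide, 120 deep; walls 8 thick, 26 high. Origin at bench height on its middle line; x points from mouth to back: mouth at x = -64 mm, inner face of back wall at +56 mm; y across. Left or right of the other bay, turned up to 0.12 rad, mouth towards the robot.
- wide_bay: three-sided wooden bay fixed to the bench, no floor or step (things slide in on the bench top); open top and front. Inside 140 mm wide, 120 deep; walls 8 thick, 26 high. Origin at bench height on its middle line; x points from mouth to back: mouth at x = -64 mm, inner face of back wall at +56 mm; y across. Left or right of the other bay, turned up to 0.12 rad, mouth towards the robot.
- glue_pot: bystander: clay-coloured round pot, 72 mm in diameter, 65 mm high, loose, standing to the right before the press. Origin: centre of its underside.
- bone_folder: bystander: flat pale bone stick, 22 x 108 x 8 mm, long along its y, loose on the bench nearer the robot than the row. Origin: centre of its underside.
- pencil: bystander: yellow pencil, 7 x 136 x 7 mm, long along its y, loose on the bench nearer the robot than the row. Origin: centre of its underside.
Not all that is in view belongs to the job. Leave any orange or purple look-alike of the spool_a alone.

How it is judged (in metres and radians):
At the end, for the whole second after the job is handed in: Both spools stand upright (within 0.1 rad) on the bench inside the narrow bay, centre at least 19 mm in from the mouth; the weight lies flat inside the wide bay, centre at least 30 mm in from the mouth, long side across the bay within 0.2 rad; all at rest (x of spool_a in the frame of narrow_bay between -0.045 and 0.056 m and y of spool_a in the frame of narrow_bay between -0.04 and 0.04 m and angle between each of spool_a, spool_b, weight's own z axis and vertical below 0.1 rad and height (world z) of each of spool_a, spool_b, weight below 0.005 m and linear speed of each of spool_a, spool_b, weight below 0.01 m/s and x of spool_b in the frame of narrow_bay between -0.045 and 0.056 m and y of spool_b in the frame of narrow_bay between -0.04 and 0.04 m and x of weight in the frame of wide_bay between -0.034 and 0.056 m and y of weight in the frame of wide_bay between -0.05 and 0.05 m and angle between the y axis of weight and the y axis of wide_bay, either way round below 0.2 rad); the robot touches nothing.
It fails at once if a spool or the weight is lifted more than 12 mm off the bench (height (world z) of any of spool_a, spool_b, weight above 0.012 m).
It fails at once if a spool or the weight is tipped over (leans more than 0.5 rad) (angle between any of spool_a, spool_b, weight's own z axis and vertical above 0.5 rad).
It fails at once if the glue pot, bone folder or pencil is moved more than 25 mm (distance of any of glue_pot, bone_folder, pencil from where it was at the start of the episode above 0.025 m).
It also fails if it takes over 72 s, if anything falls off the work surface, if the arm or the gripper's body presses on something with over 40 N, if the wrist force passes 120 N, or if a joint passes its speed limit or range.

## Robot

A 6-joint arm with a two-finger parallel gripper is mounted at the origin on a cart in front of the work surface, level with it; the furniture and walls round the work are solid. World frame = base frame: x ahead of the robot, y to its left, z up, the work surface at z = 0. Lengths are in m, angles in degrees, forces in N, time in s.
With the tool pointing down it reaches from about 0.275 to 0.825 m from the base axis. Payload 5.2 kg.
Tool frame: the origin (TCP) lies at the very end of the fingers, on their centre line; the grasp point (between the pads) lies 19 mm behind it; z points along the fingers, y is the line along which they close (so a half turn about z gives the same grasp; the last joint's range is limited). The gripper opens to 93 mm and grips with 3 to 60 N. Pads are 15 mm wide; open, the fingers measure 128 mm over their backs; the gripper's body (75 mm by 188 mm) begins 65 mm behind the grasp point.
Start: joints at [-85.302, 14.817, 87.949, -0, 77.235, -11.62], TCP at [0.155, -0.528, 0.219] pointing down, gripper open.
Joint ranges: [-179.93, 179.93], [-52.35, 119.4], [10.71, 147.94], [-69.91, 249.91], [12.55, 155.21], [-178.61, 178.61]. Speed limits (degrees/s): [147.25, 147.25, 180, 180, 180, 180].

## Interface

Orientations are given as [roll, pitch, yaw] about the fixed x, y, z axes, in that order (R = Rz(yaw) Ry(pitch) Rx(roll)).
In Python, from workcell import ctrl, cams gives the robot as it stands.
- The arm moves only by the tool play_rows, never from a script. Its argument "commands" is text: rows parted by semicolons, each of 6 numbers parted by spaces: the shift along the world's x, y, z in units of 25 mm (1.0 is 25 mm), then the turn, a rotation vector about the world's x, y, z in units of 5 degrees (1.0 is 5 degrees). In form: dx dy dz wx wy wz; .... A call has exactly 10 rows; each row shifts and turns the commanded pose from where the row before left it; what a row does not reach is not made up. A row lasts 1/10 s, in which the tool goes at most 50 mm and 8.59 degrees, less where a joint would pass 70% of its speed; a pose out of reach is approached as far as the arm can. A call is refused whole if a number of a shift passes 1 or a number of a turn 1, either way. A call with a gripper value outside its range is refused whole. "claw" is the opening, from 0 (shut) to 1 (fully open), set as the call begins (left out, the last holds). The fingers move at their own pace and stop on an object; the grip force is fixed at half the most. Time passes only in rows, so rows that do not move let the fingers close, or fill a call up. It gives the time, the measured TCP pose, the force, the opening and the grip force at its end, in the units of the state.
- ctrl.get_state(): the state, without advancing time (a new reading comes with each control period).
- cams.snapshot(name): name is "scene" or "top"; returns a dict with "frame" (420x560x3 uint8, red, green, blue), "fov_y" (degrees; the focal length in pixels is half the picture's height over the tangent of half this angle, whatever the lens; pixels are square), "cx", "cy" (the principal point, pixels), "k1" (the pictures are not rectified: a ray, as slopes to the right and down, at radius r is drawn at 1 + k1 r^2 times it, then the intrinsics apply), "cam_to_world" (4x4, takes a point from camera to world coordinates). Camera axes: x right, y up, looking along -z (the intrinsics and any distortion apply to the point x, -y, -z); pixel columns grow to the right and rows downward; lengths in m; the calibration is good to about 2 mm. A picture is of the moment at which its call begins. There is no depth.
- ctrl.sign_off(): hands the job in; it is judged then, once.
The state is a dict: "time_s": time; "joint_pos": joint angles; "joint_velocities": joint speeds; "tau": joint torques, N m; "tcp_pos": TCP position; "ee_rot": TCP orientation; "wrist_force": force on the tool from outside, world axes, zero at the start; "ft_torque": the same for the moment, N m; "gripper_width": finger opening in m; "grasp_force": force on a finger pad.
Only numpy, scipy, OpenCV 4.12 (cv2) and the standard library are available. Lean on these libraries where they do the work, as an engineer would, in place of code of your own. Each camera call takes 0.05 s, during which the arm holds its last target. There are 200 camera calls.

## Working session

There is one attempt and no reset: what is moved stays moved. The work goes in short steps, Python scripts to look and compute and a tool call to move; the robot and the scene stay as the last step left them, time stands still between calls to the robot, and variables do not carry over. Pictures are saved under pics/ and viewed, at most 10 in all, crops included, and the job is handed in when it is done.

Besides the shell and the picture viewer there is one more tool, called after ">>>" as name(argument=value, ...) on one line, values as JSON. play_rows: Moves the arm, as the interface text tells. Its arguments: {"type":"object","properties":{"commands":{"type":"string"},"claw":{"type":"number"}},"required":["commands"]}

```bash
mkdir -p pics; cat > h.py <<'E'
import numpy as np,cv2
from workcell import ctrl,cams
def snap(n,f=None):
    s=cams.snapshot(n)
    if f: cv2.imwrite('pics/'+f,s['frame'][:,:,::-1])
    return s
def ray(s,px,z):
    px=np.atleast_2d(np.array(px,float)); H=s['frame'].shape[0]
    f=H/2/np.tan(np.radians(s['fov_y']/2))
    K=np.array([[f,0,s['cx']],[0,f,s['cy']],[0,0,1]])
    u=cv2.undistortPoints(px[:,None],K,np.array([s['k1'],0,0,0,0.]))[:,0]
    T=np.array(s['cam_to_world']); d=np.c_[u[:,0],-u[:,1],-np.ones(len(u))]@T[:3,:3].T
    o=T[:3,3]; return o+d*((z-o[2])/d[:,2])[:,None]
E
python3 - <<'E'
from h import *
for n in('top','scene'):
    s=snap(n,n+'0.png'); print(n,np.round(s['cam_to_world'],3).tolist(),s['fov_y'],s['k1'])
print(ctrl.get_state())
E
```

```text
top [[0.358, 0.892, -0.277, 0.191], [-0.934, 0.342, -0.106, -0.175], [0.0, 0.297, 0.955, 1.205], [0.0, 0.0, 0.0, 1.0]] 49.38390656029973 -0.11604568653907449
scene [[-0.67, 0.386, -0.634, -0.211], [-0.742, -0.352, 0.57, 0.613], [-0.003, 0.853, 0.522, 0.665], [0.0, 0.0, 0.0, 1.0]] 50.26953846311747 0.04669125217613406
{'time_s': 0.1, 'joint_pos': array([-8.53033949e+01,  1.48544976e+01,  8.80031123e+01,  1.43178980e-04,
        7.72349574e+01, -1.16168500e+01]), 'joint_velocities': array([ 0.05648188, -0.18253609, -0.16506595, -0.02661498,  0.00697922,
        0.0242118 ]), 'tau': array([ 2.79681495e-03, -4.38206863e+01, -2.84642404e+01,  7.21047074e-02,
        3.62375483e-02, -5.43676174e-05]), 'tcp_pos': array([ 0.15449913, -0.5273541 ,  0.21791822]), 'ee_rot': array([-1.79909357e+02, -1.87766352e-02,  1.63134085e+01]), 'wrist_force': array([ 0.28565105, -0.03163728,  0.17114798]), 'ft_torque': array([0.02382045, 0.01564113, 0.0454262 ]), 'grasp_force': 0.0, 'gripper_width': 0.09298823119033015}
```

View pics/top0.png

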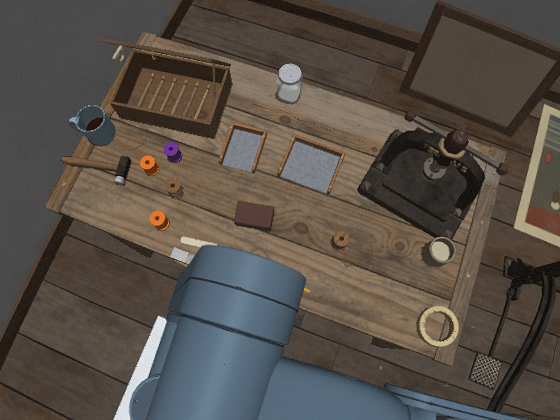

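View pics/scene0.png

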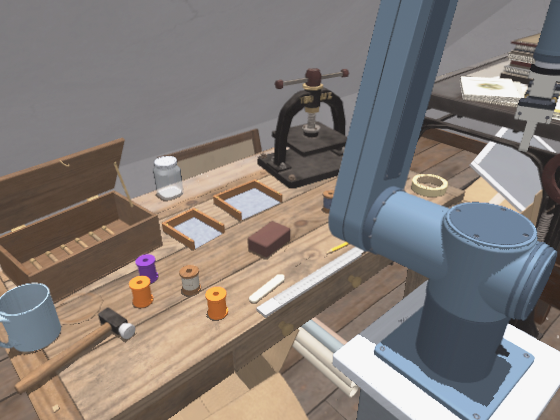

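The top view shows the narrow bay at about (243,148), the wide bay at (311,164), the weight at (255,215), the spools at (174,187) and (341,240), the orange and purple look-alikes around the left spool, the folder at (197,242) and the glue pot at (440,251). Next I measure these.

```bash
python3 - <<'E'
from h import *
s=snap('top'); im=s['frame']; c=im[110:270,140:380]
cv2.imwrite('pics/crop.png',cv2.resize(c,None,fx=3.3,fy=3.3,interpolation=cv2.INTER_CUBIC)[:,:,::-1])
hsv=cv2.cvtColor(im,cv2.COLOR_RGB2HSV)
for p in[(243,148),(311,164),(255,215),(174,187),(341,240),(255,205),(172,183),(440,251),(190,241),(305,289)]: print(p,im[p[1],p[0]],hsv[p[1],p[0]],ray(s,p,0)[0].round(3))
# bay linings
m=((hsv[:,:,0]>95)&(hsv[:,:,0]<130)&(hsv[:,:,2]>90)).astype(np.uint8)
m[:, :200]=0;m[:120]=0;m[200:]=0;m[:,350:]=0
m=cv2.morphologyEx(m,cv2.MORPH_CLOSE,np.ones((3,3)))
for k in cv2.findContours(m,0,1)[0]:
    if cv2.contourArea(k)<300: continue
    w=ray(s,k[:,0].astype(float),0)[:,:2]
    r=cv2.minAreaRect((w*1000).astype(np.float32)); print('bay',r, cv2.boxPoints(r).round(0).tolist())
# weight
m=(((hsv[:,:,0]>165)|(hsv[:,:,0]<4))&(hsv[:,:,1]>70)).astype(np.uint8)
m[:190]=0;m[240:]=0;m[:,:220]=0;m[:,290:]=0
for z in(0.038,0):
  for k in cv2.findContours(m,0,1)[0]:
    if cv2.contourArea(k)<300: continue
    w=ray(s,k[:,0].astype(float),z)[:,:2]
    r=cv2.minAreaRect((w*1000).astype(np.float32)); print('wt',z,r,cv2.boxPoints(r).round(0).tolist())
E
```

```text
(243, 148) [129 135 140] [104  20 140] [0.665 0.13  0.   ]
(311, 164) [124 129 133] [103  17 133] [ 0.689 -0.07   0.   ]
(255, 215) [86 62 58] [ 4 83 86] [0.491 0.022 0.   ]
(174, 187) [134  96  61] [ 14 139 134] [0.485 0.267 0.   ]
(341, 240) [78 59 43] [ 14 114  78] [ 0.509 -0.222  0.   ]
(255, 205) [89 61 56] [ 5 95 89] [0.518 0.033 0.   ]
(172, 183) [107  74  48] [ 13 141 107] [0.494 0.277 0.   ]
(440, 251) [186 177 152] [ 22  47 186] [ 0.576 -0.486  0.   ]
(190, 241) [207 200 175] [ 23  39 207] [0.36 0.16 0.  ]
(305, 289) [202 163  52] [ 22 189 202] [ 0.35  -0.176  0.   ]
bay ((681.2088012695312, -69.69756317138672), (138.47450256347656, 118.95611572265625), 89.6875) [[621.0, -139.0], [740.0, -139.0], [741.0, -1.0], [622.0, -0.0]]
bay ((659.4854736328125, 130.26483154296875), (117.8094482421875, 86.15646362304688), 6.047720432281494) [[596.0, 167.0], [605.0, 81.0], [723.0, 94.0], [714.0, 179.0]]
```

View pics/crop.png

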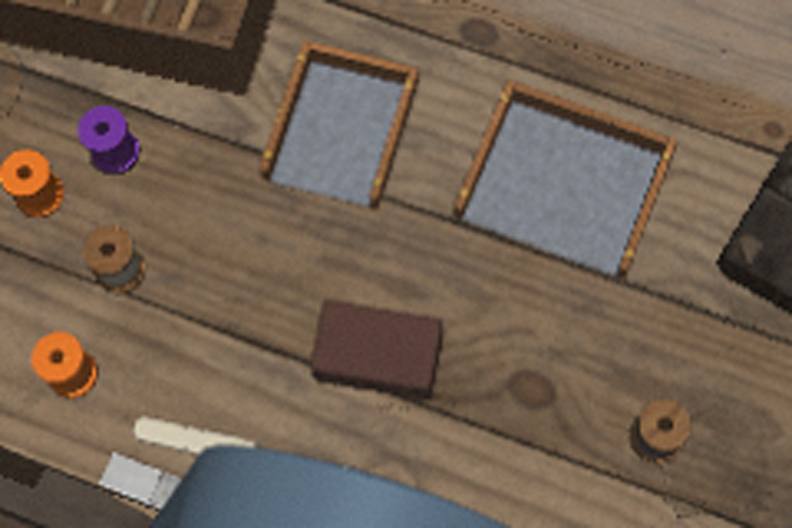

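The crop gives clean outlines. The narrow mouth spans (265,178) to (378,206) and the wide mouth (460,215) to (625,272). The weight's top corners are at (327,301), (441,319), (434,390) and (316,374), and the spool tops are at (107,247) and (665,425).

```bash
python3 - <<'E'
from h import *
s=snap('top')
def c(l,z): return ray(s,[(x/3.3+140-.35,y/3.3+110-.35) for x,y in l],z)[:,:2].round(3).tolist()
print('spools',c([(107,247),(665,425)],.052))
print('lookalikes',c([(25,170),(57,355),(102,128)],.052))
w=c([(327,301),(441,319),(434,388),(316,372)],.038); print('w',w,np.mean(w,0))
d=np.array(w[0])+w[3]-np.array(w[1])-w[2]; print('long axis deg off y',np.degrees(np.arctan2(-d[0],d[1])))
print('walls top narrow',c([(307,45),(417,70),(377,200),(265,172)],.026))
print('walls top wide',c([(510,86),(675,142),(625,272),(458,210)],.026))
print('box corner',c([(245,92)],0),'press',c([(720,265)],0))
E
```

```text
spools [[0.477, 0.256], [0.499, -0.219]]
lookalikes [[0.515, 0.35], [0.379, 0.254], [0.572, 0.305]]
w [[0.503, 0.072], [0.522, -0.021], [0.466, -0.037], [0.444, 0.057]] [0.48375 0.01775]
long axis deg off y 12.366497153214814
walls top narrow [[0.717, 0.181], [0.728, 0.083], [0.603, 0.069], [0.593, 0.168]]
walls top wide [[0.743, 0.002], [0.744, -0.148], [0.618, -0.147], [0.619, 0.002]]
box corner [[0.666, 0.222]] press [[0.662, -0.22]]
```

>>> play_rows(commands="0.44 0.73 0 0 0 0.57;0.44 0.73 0 0 0 0.57;0.44 0.73 0 0 0 0.57;0.44 0.73 0 0 0 0.57;0.44 0.73 0 0 0 0.57;0.44 0.73 0 0 0 0.57;0.44 0.73 0 0 0 0.57;0.44 0.73 0 0 0 0.57;0.44 0.73 0 0 0 0.57;0.44 0.73 0 0 0 0.57", claw=1)

```text
time_s: 1.2
tcp_pos: [0.265, -0.3441, 0.2186]
ee_rot: [180.0, -0.0, 45.0]
wrist_force: [-0.1, -0.2, 0.1]
gripper_width: 0.0929
grasp_force: 0.0
```

>>> play_rows(commands="0.44 0.73 0 0 0 0.57;0.44 0.73 0 0 0 0.57;0.44 0.73 0 0 0 0.57;0.44 0.73 0 0 0 0.57;0.44 0.73 0 0 0 0.57;0.44 0.73 0 0 0 0.57;0.44 0.73 0 0 0 0.57;0.44 0.73 0 0 0 0.57;0.44 0.73 0 0 0 0.57;0.44 0.73 0 0 0 0.57")

```text
time_s: 2.2
tcp_pos: [0.3748, -0.1616, 0.2187]
ee_rot: [180.0, 0.0, 73.5]
wrist_force: [0.3, -1.6, -0.2]
gripper_width: 0.0928
grasp_force: 0.0
```

>>> play_rows(commands="0.44 0.73 0 0 0 0.57;0.44 0.73 0 0 0 0.57;0.44 0.73 0 0 0 0.57;0.44 0.73 0 0 0 0.57;0.44 0.73 0 0 0 0.57;0.44 0.73 0 0 0 0.57;0.44 0.73 0 0 0 0.57;0.44 0.73 0 0 0 0.57;0.44 0.73 0 0 0 0.57;0 0 0 0 0 0.57")

```text
time_s: 3.2
tcp_pos: [0.4742, 0.0036, 0.2186]
ee_rot: [180.0, -0.0, 102.1]
wrist_force: [0.2, -0.2, -0.3]
gripper_width: 0.0932
grasp_force: 0.0
```

>>> play_rows(commands="0.2 0.3 -0.95 0 0 0;0.2 0.3 -0.95 0 0 0;0 0 -0.95 0 0 0;0 0 -0.95 0 0 0;0 0 -0.95 0 0 0;0 0 -0.9 0 0 0;0 0 -0.8 0 0 0;0 0 -0.7 0 0 0;0 0 -0.6 0 0 0;0 0 -0.3 0 0 0")

```text
time_s: 4.2
tcp_pos: [0.4826, 0.0169, 0.0162]
ee_rot: [-179.9, -0.0, 101.9]
wrist_force: [0.2, 0.7, -0.3]
gripper_width: 0.0928
grasp_force: 0.0
```

>>> play_rows(commands="0 0 0 0 0 0;0 0 0 0 0 0;0 0 0 0 0 0;0 0 0 0 0 0;0 0 0 0 0 0;0 0 0 0 0 0;0 0 0 0 0 0;0 0 0 0 0 0;0 0 0 0 0 0;0 0 0 0 0 0", claw=0.4)

```text
time_s: 5.2
tcp_pos: [0.4853, 0.0163, 0.0183]
ee_rot: [179.8, 0.1, 101.8]
wrist_force: [3.9, 1.5, 3.9]
gripper_width: 0.0619
grasp_force: 29.9
```

>>> play_rows(commands="0.25 -0.35 0 0 0 -0.24;0.25 -0.35 0 0 0 -0.24;0.25 -0.35 0 0 0 -0.24;0.25 -0.35 0 0 0 -0.24;0.25 -0.35 0 0 0 -0.24;0.25 -0.35 0 0 0 -0.24;0.25 -0.35 0 0 0 -0.24;0.25 -0.35 0 0 0 -0.24;0.25 -0.35 0 0 0 -0.24;0.25 -0.35 0 0 0 -0.24")

```text
time_s: 6.2
tcp_pos: [0.5417, -0.0669, 0.018]
ee_rot: [-179.5, -0.4, 89.8]
wrist_force: [-10.5, 15.9, 21.6]
gripper_width: 0.0615
grasp_force: 30.1
```

>>> play_rows(commands="0.5 0 0.04 0 0 0;0.55 -0.02 0 0 0 0;0.55 -0.02 0 0 0 0;0.55 -0.02 0 0 0 0;0.55 -0.02 0 0 0 0;0.55 0 0 0 0 0;0.55 0 0 0 0 0;0.55 0 0 0 0 0;0.55 0 0 0 0 0;0.4 0 0 0 0 0")

```text
time_s: 7.2
tcp_pos: [0.6741, -0.0728, 0.0181]
ee_rot: [-179.4, -0.0, 89.9]
wrist_force: [-12.6, 0.2, 13.8]
gripper_width: 0.0621
grasp_force: 30.0
```

>>> play_rows(commands="0 0 0 0 0 0;0 0 0 0 0 0;0 0 0 0 0 0;0 0 0 0 0 0;0 0 0 0 0 0;0 0 0 0 0 0;0 0 0 0 0 0;0 0 0.3 0 0 0;0 0 0.6 0 0 0;0 0 1 0 0 0", claw=0.8)

```text
time_s: 8.2
tcp_pos: [0.6776, -0.0729, 0.0659]
ee_rot: [-179.9, -0.0, 89.8]
wrist_force: [0.6, -0.3, -0.2]
gripper_width: 0.0743
grasp_force: 0.0
```

>>> play_rows(commands="0 0 1 0 0 0;0 0 1 0 0 0;0 0 1 0 0 0;-0.5 0.9 0 0 0 0;-0.8 1 0 0 0 0;-0.8 1 0 0 0 0;-0.8 1 0 0 0 0;-0.8 1 0 0 0 0;-0.8 1 0 0 0 0;-0.8 1 0 0 0 0", claw=1)

```text
time_s: 9.2
tcp_pos: [0.5456, 0.1003, 0.1426]
ee_rot: [179.9, -0.0, 89.8]
wrist_force: [-0.3, 0.0, 0.3]
gripper_width: 0.0932
grasp_force: 0.0
```

>>> play_rows(commands="-0.4 0.9 0 0 0 0;-0.4 0.9 0 0 0 0;-0.4 0.9 0 0 0 0;-0.4 0.9 0 0 0 0;-0.4 0.9 0 0 0 0;-0.4 0.9 0 0 0 0;-0.34 0.83 0 0 0 0;0 0 -0.4 0 0 0;0 0 -0.6 0 0 0;0 0 -0.6 0 0 0", claw=0.8)

```text
time_s: 10.2
tcp_pos: [0.4782, 0.2549, 0.1014]
ee_rot: [179.9, -0.0, 89.9]
wrist_force: [0.8, -0.8, 0.1]
gripper_width: 0.0746
grasp_force: 0.0
```

>>> play_rows(commands="0 0 -0.6 0 0 0;0 0 -0.6 0 0 0;0 0 -0.6 0 0 0;0 0 -0.6 0 0 0;0 0 -0.4 0 0 0;0 0 -0.1 0 0 0;0 0 0 0 0 0;0 0 0 0 0 0;0 0 0 0 0 0;0 0 0 0 0 0")

```text
time_s: 11.2
tcp_pos: [0.4779, 0.2553, 0.029]
ee_rot: [179.9, -0.0, 89.8]
wrist_force: [0.7, 0.1, 1.0]
gripper_width: 0.0744
grasp_force: 0.0
```

```bash
python3 - <<'E'
from h import *
s=snap('scene','s1.png')
print(ctrl.get_state()['tcp_pos'])
E
```

```text
[0.47784805 0.25528373 0.02888703]
```

View pics/s1.png

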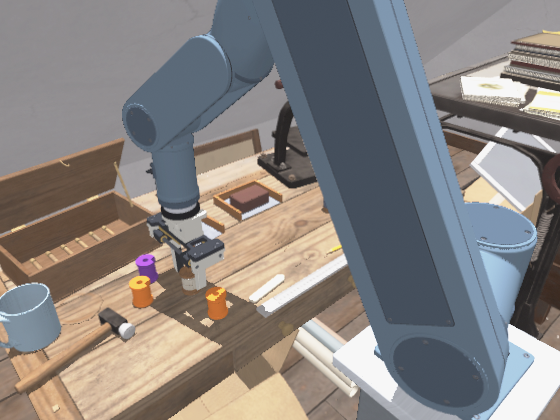

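The weight sits in the wide bay around (248,197), and the fingers straddle the spool at (190,280), clear of the orange one at (216,303). I'll grip the spool now.

>>> play_rows(commands="0 0 0 0 0 0;0 0 0 0 0 0;0 0 0 0 0 0;0 0 0 0 0 0;0 0 0 0 0 0;0 0 0 0 0 0;0 0 0 0 0 0;0 0 0 0 0 0;0 0 0 0 0 0;0 0 0 0 0 0", claw=0.3)

```text
time_s: 12.25
tcp_pos: [0.4775, 0.2551, 0.0284]
ee_rot: [-180.0, 0.0, 89.8]
wrist_force: [-0.2, 0.0, -0.7]
gripper_width: 0.041
grasp_force: 30.0
```

>>> play_rows(commands="0.2 -0.35 0 0 0 0;0.3 -0.5 0 0 0 0;0.3 -0.5 0 0 0 0;0.35 -0.53 0 0 0 0;0.35 -0.5 0 0 0 0;0.35 -0.5 0 0 0 0;0.35 -0.5 0 0 0 0;0.35 -0.5 0 0 0 0;0.3 -0.5 0 0 0 0;0.25 -0.5 0 0 0 0")

```text
time_s: 13.25
tcp_pos: [0.5558, 0.1321, 0.0284]
ee_rot: [180.0, -0.0, 89.8]
wrist_force: [-0.2, 0.1, -0.7]
gripper_width: 0.0411
grasp_force: 30.0
```

>>> play_rows(commands="0.4 0.05 0 0 0 0;0.5 0.05 0 0 0 0;0.6 0.06 0 0 0 0;0.6 0.06 0 0 0 0;0.6 0.06 0 0 0 0;0.6 0.06 0 0 0 0;0.6 0.06 0 0 0 0;0.6 0.06 0 0 0 0;0.5 0.05 0 0 0 0;0.4 0.04 0 0 0 0")

```text
time_s: 14.25
tcp_pos: [0.6908, 0.1476, 0.0284]
ee_rot: [-180.0, -0.0, 89.8]
wrist_force: [-2.0, -1.1, 3.0]
gripper_width: 0.0407
grasp_force: 30.0
```

>>> play_rows(commands="0 0 0 0 0 0;0 0 0 0 0 0;0 0 0 0 0 0;0 0 0 0 0 0;0 0 0 0 0 0;0 0 0 0 0 0;0 0 0.2 0 0 0;0 0 0.5 0 0 0;0 0 1 0 0 0;0 0 1 0 0 0", claw=0.75)

```text
time_s: 15.25
tcp_pos: [0.69, 0.1469, 0.0973]
ee_rot: [-180.0, -0.0, 89.8]
wrist_force: [-0.3, 0.3, -0.1]
gripper_width: 0.0701
grasp_force: 0.0
```

>>> play_rows(commands="-0.5 -0.5 0.6 0 0 0;-0.6 -0.95 0.4 0 0 0;-0.6 -0.95 0 0 0 0;-0.6 -0.95 0 0 0 0;-0.6 -0.95 0 0 0 0;-0.6 -0.95 0 0 0 0;-0.6 -0.95 0 0 0 0;-0.6 -0.95 0 0 0 0;-0.6 -0.95 0 0 0 0;-0.6 -0.95 0 0 0 0")

```text
time_s: 16.25
tcp_pos: [0.5424, -0.0804, 0.1223]
ee_rot: [179.9, 0.0, 89.8]
wrist_force: [-0.3, -1.2, 0.2]
gripper_width: 0.0697
grasp_force: 0.0
```

```bash
python3 - <<'E'
from h import *
s=snap('scene','s2.png')
print(ctrl.get_state()['tcp_pos'])
E
```

```text
[ 0.54038224 -0.08339416  0.12214279]
```

View pics/s2.png

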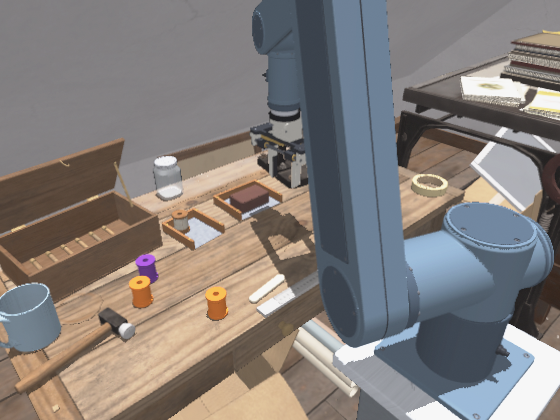

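The first spool stands in the narrow bay's back-left corner at (180,220), and the weight lies square at (249,196). Next is the right-hand spool.

>>> play_rows(commands="-0.25 -0.8 0 0 0 0;-0.25 -0.8 0 0 0 0;-0.25 -0.8 0 0 0 0;-0.25 -0.8 0 0 0 0;-0.25 -0.8 0 0 0 0;-0.25 -0.8 0 0 0 0;-0.15 -0.62 0 0 0 0;0 0 -0.2 0 0 0;0 0 -0.4 0 0 0;0 0 -0.4 0 0 0", claw=0.8)

```text
time_s: 17.3
tcp_pos: [0.5013, -0.2139, 0.0951]
ee_rot: [-180.0, -0.0, 89.8]
wrist_force: [0.7, -0.1, -0.5]
gripper_width: 0.0744
grasp_force: 0.0
```

>>> play_rows(commands="0 0 -0.5 0 0 0;0 0 -0.5 0 0 0;0 0 -0.5 0 0 0;0 0 -0.5 0 0 0;0 0 -0.5 0 0 0;0 0 -0.2 0 0 0;0 0 0 0 0 0;0 0 0 0 0 0;0 0 0 0 0 0;0 0 0 0 0 0")

```text
time_s: 18.3
tcp_pos: [0.5017, -0.2151, 0.029]
ee_rot: [179.9, 0.0, 89.8]
wrist_force: [-0.2, -1.0, -0.6]
gripper_width: 0.0745
grasp_force: 0.0
```

>>> play_rows(commands="0 0 0 0 0 0;0 0 0 0 0 0;0 0 0 0 0 0;0 0 0 0 0 0;0 0 0 0 0 0;0 0 0 0 0 0;0 0 0 0 0 0;0 0 0 0 0 0;0 0 0 0 0 0;0 0 0 0 0 0", claw=0.3)

```text
time_s: 19.3
tcp_pos: [0.5013, -0.2148, 0.0284]
ee_rot: [180.0, 0.0, 89.8]
wrist_force: [0.1, 0.1, 0.5]
gripper_width: 0.0412
grasp_force: 30.0
```

>>> play_rows(commands="0.2 0.3 0 0 0 0;0.2 0.6 0 0 0 0;0.2 0.6 0 0 0 0;0.2 0.7 0 0 0 0;0.2 0.7 0 0 0 0;0.2 0.7 0 0 0 0;0.2 0.7 0 0 0 0;0.2 0.7 0 0 0 0;0.2 0.7 0 0 0 0;0.15 0.7 0 0 0 0")

```text
time_s: 20.3
tcp_pos: [0.5503, -0.0526, 0.0285]
ee_rot: [-180.0, -0.0, 89.9]
wrist_force: [-0.7, -1.9, 0.7]
gripper_width: 0.0409
grasp_force: 30.0
```

>>> play_rows(commands="0 0.7 0 0 0 0;0 0.7 0 0 0 0;0 0.7 0 0 0 0;0 0.7 0 0 0 0;0 0.7 0 0 0 0;0 0.7 0 0 0 0;0 0.7 0 0 0 0;0 0.7 0 0 0 0;0 0.6 0 0 0 0;0 0.3 0 0 0 0")

```text
time_s: 21.3
tcp_pos: [0.5496, 0.1098, 0.0284]
ee_rot: [-180.0, -0.0, 89.9]
wrist_force: [-0.4, -1.8, 1.3]
gripper_width: 0.041
grasp_force: 30.0
```

>>> play_rows(commands="0.2 0 0 0 0 0;0.3 0 0 0 0 0;0.4 0 0 0 0 0;0.4 0 0 0 0 0;0.4 0.02 0 0 0 0;0.4 0.02 0 0 0 0;0.4 0.02 0 0 0 0;0.4 0.02 0 0 0 0;0.4 0.02 0 0 0 0;0.2 0 0 0 0 0")

```text
time_s: 22.3
tcp_pos: [0.6388, 0.1099, 0.0284]
ee_rot: [180.0, -0.0, 89.8]
wrist_force: [-5.0, 0.8, 7.3]
gripper_width: 0.041
grasp_force: 30.0
```

```bash
python3 - <<'E'
from h import *
s=snap('scene'); t=snap('top')
a=cv2.resize(s['frame'][170:260,140:300],(800,450))
b=cv2.resize(t['frame'][110:210,200:360],(800,500))
cv2.imwrite('pics/s3.png',cv2.resize(np.vstack([a,b]),(480,570))[:,:,::-1])
E
```

```text
(no output)
```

View pics/s3.png

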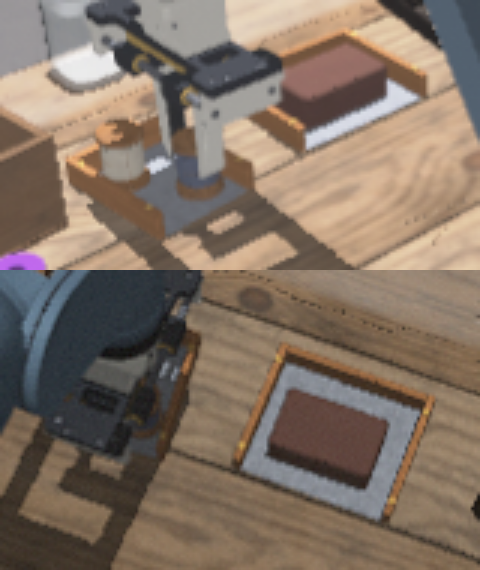

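The blue spool is inside the narrow bay past its mouth, near the right wall at (200,180). The cream one is behind left at (122,150), and the weight is square and clear of the walls. I release and retreat.

>>> play_rows(commands="0 0 0 0 0 0;0 0 0 0 0 0;0 0 0 0 0 0;0 0 0 0 0 0;0 0 0 0 0 0;0 0 0 0 0 0;0 0 0.2 0 0 0;0 0 0.5 0 0 0;0 0 1 0 0 0;0 0 1 0 0 0", claw=0.6)

```text
time_s: 23.4
tcp_pos: [0.6375, 0.1102, 0.0973]
ee_rot: [-180.0, -0.0, 89.8]
wrist_force: [0.9, 0.2, 0.3]
gripper_width: 0.0559
grasp_force: 0.0
```

>>> play_rows(commands="0 0 1 0 0 0;-0.5 -0.5 0.5 0 0 0;-0.8 -1 0.5 0 0 0;-0.9 -1 0.5 0 0 0;-0.9 -1 0.5 0 0 0;-0.9 -1 0 0 0 0;-0.9 -1 0 0 0 0;-0.9 -1 0 0 0 0;-0.9 -1 0 0 0 0;-0.9 -1 0 0 0 0")

```text
time_s: 24.4
tcp_pos: [0.4469, -0.1033, 0.1722]
ee_rot: [179.9, 0.1, 89.8]
wrist_force: [0.9, -0.5, 0.6]
gripper_width: 0.0556
grasp_force: 0.0
```

>>> play_rows(commands="-0.3 -1 0 0 0 0;-0.3 -1 0 0 0 0;-0.3 -1 0 0 0 0;-0.3 -1 0 0 0 0;-0.3 -1 0 0 0 0;-0.3 -1 0 0 0 0;-0.3 -0.6 0 0 0 0;0 0 0 0 0 0;0 0 0 0 0 0;0 0 0 0 0 0")

```text
time_s: 25.4
tcp_pos: [0.3953, -0.2666, 0.1713]
ee_rot: [180.0, 0.0, 89.8]
wrist_force: [-0.2, 0.4, 0.5]
gripper_width: 0.0555
grasp_force: 0.0
```

```bash
python3 - <<'E'
from h import *
t=snap('top')
cv2.imwrite('pics/t4.png',cv2.resize(t['frame'][110:300,140:380],None,fx=3.1,fy=3.1,interpolation=cv2.INTER_CUBIC)[:,:,::-1])
E
```

```text
(no output)
```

View pics/t4.png

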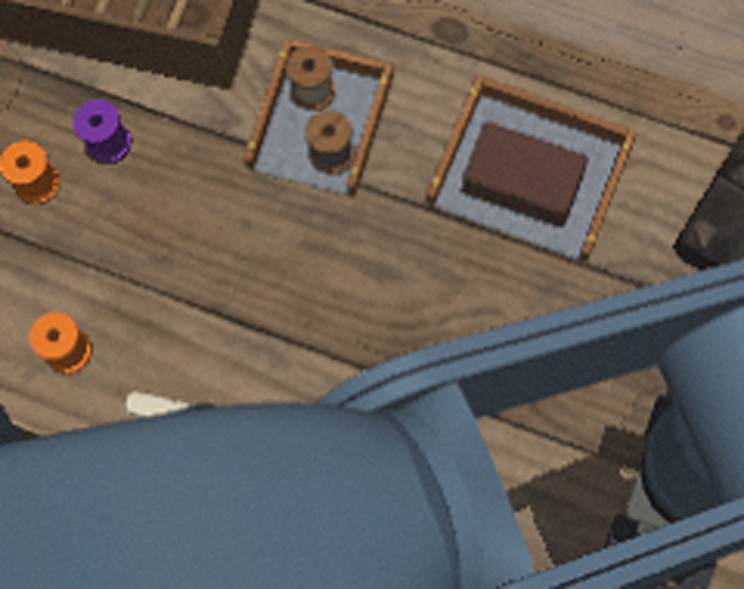

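Both spools stand upright inside the narrow bay, with tops at (310,66) and (328,133). The weight is square in the wide bay at (525,172), and the look-alikes and folder have not moved. I'm handing the job in.

```bash
python3 -c "
from workcell import ctrl
print(ctrl.sign_off())"
```

```text
the job is handed in; nothing more can be done
None
```

I handed the job in at about 25 s: both spools stand upright in the narrow bay and the weight lies square in the wide bay; each was lightly gripped and slid along the bench, and I never sent the arm near the folder, pencil or glue pot, though the last picture shows only the folder; the sign-off gave no verdict.

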